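# Weigh the loaded sample carrier on the hanging spring scale

### The arm

A 6-joint arm with a two-finger parallel gripper is mounted at the origin on the work surface. World frame = base frame: x ahead of the robot, y to its left, z up, the work surface at z = 0. Lengths are in m, angles in degrees, forces in N, time in s.
With the tool pointing down it reaches from about 0.375 to 0.75 m from the base axis. Payload 9 kg.
Tool frame: the origin (TCP) lies where the fingers leave the gripper's body, on its centre line; the fingertips stand 73 mm ahead of it and the grasp point (between the pads) lies 54 mm ahead of it (robot.tip_reach is the distance from the TCP to the fingertips, in m); z points along the fingers, y is the direction in which the jaws open and shut (so a half turn about z gives the same grasp; the last joint's range is limited). The gripper opens to 85 mm and grips with 20 to 120 N. Pads are 22 mm wide; open, the fingers measure 114 mm over their backs; the gripper's body (76 mm by 85 mm) begins 54 mm behind the grasp point. The pads swing forward as they close: fully open they stand 13 mm farther back than shut.
Start: joints at [-79.853, 5.964, 5.575, 89.605, 0, 77.527], TCP at [0.231, -0.554, 0.304] pointing down, gripper open.
Joint ranges: [-171.21, 171.21], [-48.23, 106.86], [-62.78, 66.21], [-105.2, 120.99], [-86.42, 89.51], [-180, 180]. Speed limits (degrees/s): [127.2, 127.2, 147.25, 180, 180, 180].

### API

Orientations are given as [roll, pitch, yaw] about the fixed x, y, z axes, in that order (R = Rz(yaw) Ry(pitch) Rx(roll)).
In Python, from plant import robot gives the robot as it stands. Calls block until the motion is done:
- robot.move_pose(position, orientation): joint-space move of the TCP to a pose.
- robot.line_to(position, vel=0.15, rotation=None, guard=None): straight line of the TCP; rotation=None keeps the orientation; vel is the mean speed in m/s. With guard (N) it stops when the force on the tool has changed by that much, and returns True; else False.
- robot.goto_joints(angles): joint-space move.
- robot.set_gripper(opening): finger opening in m; the grip force is fixed at half the most; returns when the fingers have stopped.
- robot.pause(seconds).
- robot.ik(position, orientation): joint angles nearest the present ones, or None.
- robot.observe(): the state.
- robot.grab_frame(name): name is "scene" or "top" or "wrist"; returns the picture (480x640x3 uint8, blue, green, red); there is no depth.
- robot.get_calibration(name): a dict with "vertical_fov" (degrees; the focal length in pixels is half the picture's height over the tangent of half this angle, whatever the lens; pixels are square), "cx", "cy" (the principal point, pixels), "rvec" (rotation vector, rad) and "tvec" (3), from world to camera coordinates, as OpenCV has them. Camera axes: x right, y down, z forward; pixel columns grow to the right and rows downward; lengths in m; the calibration is good to about 2 mm. A picture is of the moment at which its call begins: read the wrist's pose just before it. get_calibration takes no time and is no camera call; for the wrist camera it gives the pose at the moment of the call.
A pose or a line that the arm cannot do raises robot.IKError and nothing moves.
- robot.job_done(): hands the job in, once; it reports no verdict.
The state is a dict: "time": time; "q": joint angles; "qvel": joint speeds; "joint_torque": joint torques, N m; "tool_pos": TCP position; "tcp_rot": TCP orientation; "ft_force": force on the tool from outside, world axes, zero at the start; "torque": the same for the moment, N m; "gripper_width": finger opening in m.
Only numpy, scipy, OpenCV 4.12 (cv2) and the standard library are available. Lean on these libraries where they do the work, as an engineer would, in place of code of your own. Each camera call takes 0.05 s, during which the arm holds its last target. There are 200 camera calls.

### The job

Weigh the sample carrier: pick it up by its grip post, hang the middle of its bail bar in the hook of the spring scale, and ease the load onto the spring until the scale alone carries it, then let go so that it is left hanging upright and still. Keep the pointer moving slower than 4 cm a second all the while, also when you let go (no dropping, no springing back), never pull it past the end of its scale, do not knock, jam or push the scale itself, and leave the other things on the bench where they are.

Things in the scene. Friction and masses are not known exactly. Their poses are not given: they have to be found in the camera images.
- carrier: Sample carrier, rigid, loose on the bench: steel pan 82 (x) by 104 (y) by 42 mm high, four capped white bottles in it (tops at 62 mm), and a steel rod bail: uprights at y = -54.5 and +54.5 mm joined by a bar along y. Origin: centre of the underside, z up. Weight unknown, 0.23 to 0.83 kg; centre of mass below the bar, so it hangs upright. Same either way round.
- carrier_bar (a point): Middle of the carrier's bail bar (round, 8 mm thick, along the carrier's y), on its centre line 120 mm above the underside. Free window under it for the hook: 62 to 116 mm above the underside. Axes as the carrier's.
- carrier_grip (a point): Point on the axis of the carrier's grip post: grey, square, 16 by 16 mm, faces square to the carrier's x and y, upright on the middle of the bar from 123 to 183 mm above the underside. This point is 164 mm above the underside; gripping here keeps the fingertips clear of the hook.
- scale: Hanging spring scale, fixed: grey foot 130 by 150 mm, white column 42 (x) by 76 (y) mm, 355 mm high. The hook reaches out from the column's front, which faces the scale's -x. Origin on the column's axis at bench height, z up.
- hook_saddle (a point): Where the bar's centre line lies when seated in the hook; axes as the scale's; sinks with the hook. Unloaded 260 mm above the bench, 130 mm in front of the column's axis. Hook: 8 mm round rod bent in the x-z plane, underside 12 mm below this point; mouth open upward, about 22 mm wide. The bar, along the scale's y, enters from above after the hook has passed under it from the tip's side.
- hook_tip (a point): Top of the hook's free tip, 18 mm in front (-x) of the saddle point and 16 mm above it. On the other side the hook's 8 mm arm, top 19 mm above the saddle point, runs back to a 10 by 30 mm block before the column (block's front 96 mm behind the saddle point). Axes as the scale's.
- hook (a joint): Pointer reading: how far hook and pointer have sunk, m; 0 unloaded. Spring 75 N/m with 0.1 N preload, damper 2.5 N s/m: a load of F newtons settles at (F - 0.1)/75, here 0.029 to 0.107. The scale ends at 0.12, a hard stop is at 0.13. Letting go more than about 4 mm (0.3 N) off balance makes the pointer jump faster than 40 mm/s.
- rack: Bystander: the same steel pan with four bottles, but without bail and post, 62 mm high.
- vial: Bystander: small clear bottle, 32 mm thick, 70 mm high.
- reagent: Bystander: white jar with black cap, 64 mm thick, 125 mm high.
- tubes: Bystander: white test-strip tube, 36 mm thick, 100 mm high.
- bowl: Bystander: blue bowl, 130 mm across, 60 mm high.
- grinder: Bystander: small grinder, white base and clear top, 100 mm thick, 167 mm high.
Things that resemble listed ones, but are neither listed nor needed, are in the scene too. What is shaped like the carrier but green is not meant.

How it is judged:
By the outcome, as a careful person would: the job done as asked, in the order asked, and still so for the second after the job is handed in, with the robot touching nothing.
It also fails if it takes over 61 s, if anything falls off the work surface, if the arm or the gripper's body presses on something with over 40 N, if the wrist force passes 120 N, or if a joint passes its speed limit or range.

## Working session

There is one attempt and no reset: what is moved stays moved. The work goes in short steps, each a Python script; the robot and the scene stay as the last script left them, time stands still between calls to the robot, and variables do not carry over. Pictures are saved under pics/ and viewed, about 8 in all and at most 12, crops included, and the job is handed in when it is done.

```bash
ls; mkdir -p pics
python3 - <<'E'
from plant import robot
import cv2
for n in("scene","top"):
    cv2.imwrite(f"pics/{n}0.png",robot.grab_frame(n)); print(n,robot.get_calibration(n))
s=robot.observe();print(s)
E
```

```text
pics
scene {'vertical_fov': 50.20366333125424, 'cx': 328.2959383400219, 'cy': 238.897137450981, 'rvec': array([ 0.71648134,  2.64624942, -1.0449403 ]), 'tvec': array([ 0.47131473, -0.05225165,  1.71857957])}
top {'vertical_fov': 50.232633504296025, 'cx': 321.63449589096234, 'cy': 243.70228229620065, 'rvec': array([ 2.15804433, -2.1667783 ,  0.1245521 ]), 'tvec': array([-0.01767222,  0.53835153,  1.45243366])}
{'time': 0.1, 'q': array([-7.98525741e+01,  5.99653418e+00,  5.53197212e+00,  8.96038610e+01,
        1.03036311e-04,  7.75273733e+01]), 'qvel': array([ 0.07026609, -0.1387488 ,  0.16934334, -0.07506584, -0.00280192,
       -0.01167087]), 'joint_torque': array([ 7.12874840e-03, -5.58208179e+01,  5.04719853e+01,  1.29013031e-02,
       -2.54263614e-04, -4.34152724e-06]), 'tool_pos': array([ 0.23074954, -0.55363151,  0.30319075]), 'tcp_rot': array([-1.79933214e+02, -1.48781388e-02,  2.26200438e+01]), 'ft_force': array([ 0.5579277 , -0.31826845, -0.46125727]), 'torque': array([ 0.01853373, -0.01983438, -0.02744025]), 'gripper_width': 0.08541267465835031}
```

View pics/scene0.png

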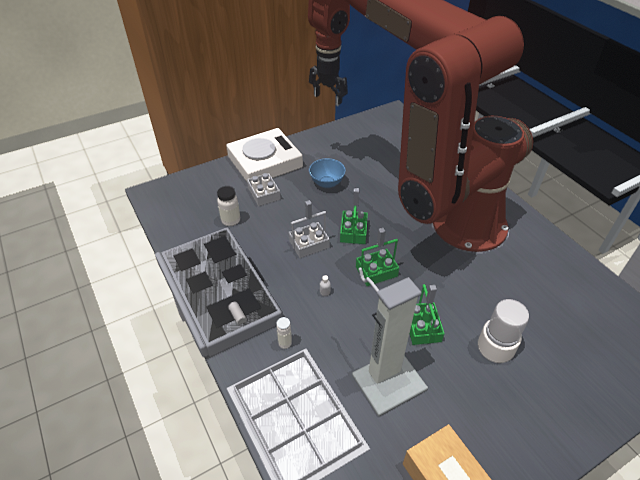

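View pics/top0.png

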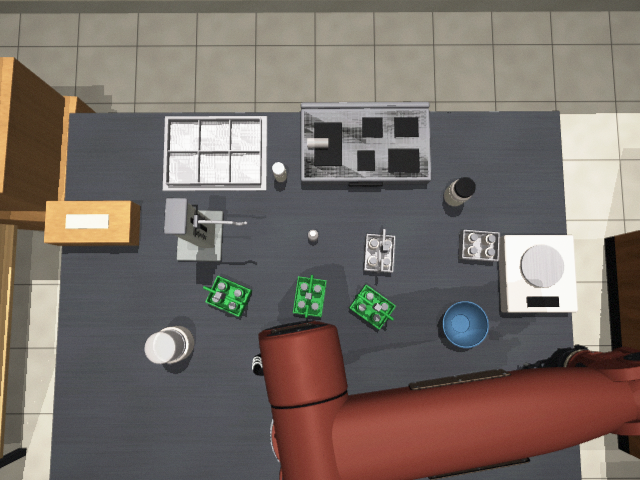

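The arm's scene shows: carrier candidates – grey pan with bail and post at scene (308,232)/top (380,252); grey without bail (rack) at scene (264,188)/top (480,246); green look‑alikes at top (228,296), (310,296), (373,306). I choose the grey one with a bail. The scale is at top (200,237) with its hook pointing to image right. Next, close crops.

Run:
```python
import cv2,numpy as np
s=cv2.imread("pics/scene0.png");t=cv2.imread("pics/top0.png")
def c(im,x,y,w=80,h=60): return cv2.resize(im[y:y+h,x:x+w],(400,300),interpolation=cv2.INTER_CUBIC)
a=np.vstack([np.hstack([c(s,270,195),c(s,340,260)]),np.hstack([c(t,340,222),c(t,180,195)])])
cv2.imwrite("pics/c1.png",a)
```

```text
(no output)
```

View pics/c1.png

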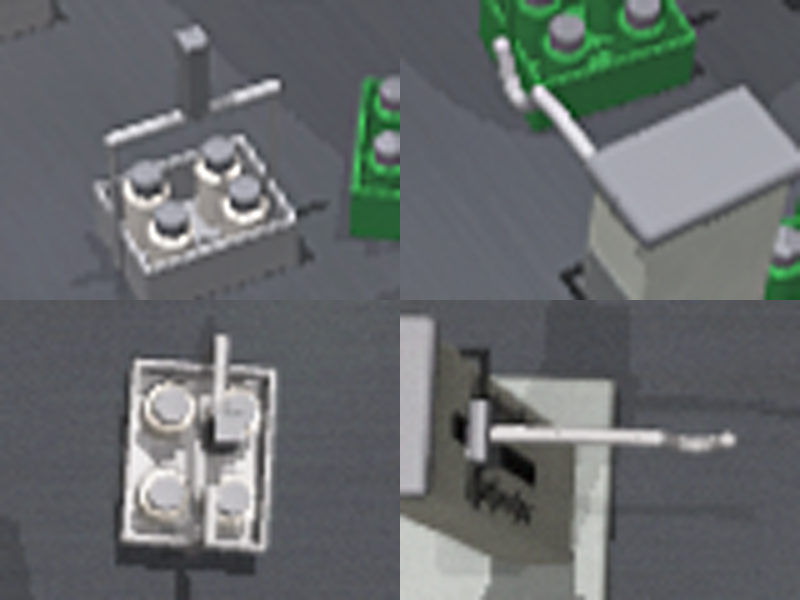

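Grey carrier confirmed: grey post on bail, bar ends at scene crop (110,138), (278,86), and top crop (222,338), (211,540); hook tip at scene crop (501,42), top crop (730,439). Triangulate.

```bash
cat > h.py <<'E'
from plant import robot
import cv2,numpy as np
from scipy.spatial.transform import Rotation as R
def P(c):
    f=240/np.tan(np.radians(c["vertical_fov"]/2))
    K=np.array([[f,0,c["cx"]],[0,f,c["cy"]],[0,0,1]])
    return K@np.c_[cv2.Rodrigues(np.array(c["rvec"]))[0],np.array(c["tvec"]).reshape(3)]
def tri(obs): # [(P,(u,v)),...] -> point, rms px
    A=np.vstack([[u*p[2]-p[0],v*p[2]-p[1]] for p,(u,v) in obs])
    x=np.linalg.svd(A)[2][-1]; x=x[:3]/x[3]
    e=[proj(p,x)-np.array(uv) for p,uv in obs]
    return x,np.sqrt(np.mean(np.square(e)))
def proj(p,x):
    q=p@np.r_[x,1]; return q[:2]/q[2]
def onplane(p,uv,z): # pixel ray at height z
    M=np.c_[p[:,0],p[:,1],p[:,2]*z+p[:,3]]
    q=np.linalg.solve(M,[uv[0],uv[1],1]); return np.r_[q[:2]/q[2],z]
E
python3 - <<'E'
from h import *
S=P(robot.get_calibration("scene"));T=P(robot.get_calibration("top"))
c=lambda u,v,x0,y0:(x0+(u+.5)/5-.5,y0+(v+.5)/5-.5)
for n,a,b in [("post",c(191,37,270,195),c(233,122,340,222)),("e1",c(110,138,270,195),c(222,38,340,222)),("e2",c(278,86,270,195),c(211,240,340,222)),("tip",c(101,42,340,260),c(330,139,180,195))]:
    print(n,tri([(S,a),(T,b)]))
print("foot",[onplane(T,c(u,v,180,195),0.0) for u,v in[(212,80),(202,299)]])
print("blk",onplane(T,c(78,130,180,195),.275))
for n in("scene","top"):
    k=robot.get_calibration(n);r=cv2.Rodrigues(k["rvec"])[0];print(-r.T@k["tvec"])
k=robot.get_calibration("wrist");r=cv2.Rodrigues(k["rvec"])[0];o=robot.observe()
rt=R.from_euler("xyz",o["tcp_rot"],degrees=True).as_matrix()
print("cam in tool",rt.T@(-r.T@k["tvec"]-o["tool_pos"]),"axes\n",rt.T@r.T)
E
```

```text
post (array([ 0.5126686 , -0.18640551,  0.18239074]), np.float64(0.4629542647263116))
e1 (array([ 0.56632538, -0.18962593,  0.12185634]), np.float64(0.18124623740976425))
e2 (array([ 0.45541904, -0.18131929,  0.1194943 ]), np.float64(0.43538725750430773))
tip (array([0.56309296, 0.16540334, 0.27232587]), np.float64(0.11246992422514092))
foot [array([0.64235092, 0.2766838 , 0.        ]), array([0.51127378, 0.28019385, 0.        ])]
blk [0.56788977 0.28730022 0.275     ]
[1.03984939 0.79871591 1.20795269]
[ 0.36838383 -0.01907924  1.50453566]
cam in tool [ 0.07219866 -0.00059823 -0.06977241] axes
 [[ 7.60572810e-04 -9.58345663e-01 -2.85609896e-01]
 [ 9.99999498e-01  5.42500951e-04  8.42649357e-04]
 [-6.52605716e-04 -2.85610393e-01  9.58345594e-01]]
```

Run:
```python
from h import *
import pickle
robot.move_pose([.511,-.186,.36],[180,0,-94.3])
robot.pause(.3)
D=[]
for p in ([.511,-.186,.36],[.511,-.226,.36]):
    robot.line_to(p); robot.pause(.2)
    c=P(robot.get_calibration("wrist"));D.append((c,robot.grab_frame("wrist")))
robot.line_to([.511,-.186,.34])
pickle.dump(D,open("w.pkl","wb"))
cv2.imwrite("pics/w1.png",np.hstack([cv2.resize(d[1],(400,300),interpolation=cv2.INTER_AREA) for d in D]))
o=robot.observe();print(o["time"],o["tool_pos"],o["tcp_rot"],o["ft_force"],o["q"])
```

```text
4.9 [ 0.51105369 -0.18584552  0.34028992] [-1.79984824e+02 -2.73896451e-02 -9.42353006e+01] [0.81473967 0.04074546 0.05637434] [-3.37644106e+01 -3.23835304e+00  3.17363507e-02  9.32433855e+01
 -1.63522619e-02 -1.19529117e+02]
```

View pics/w1.png

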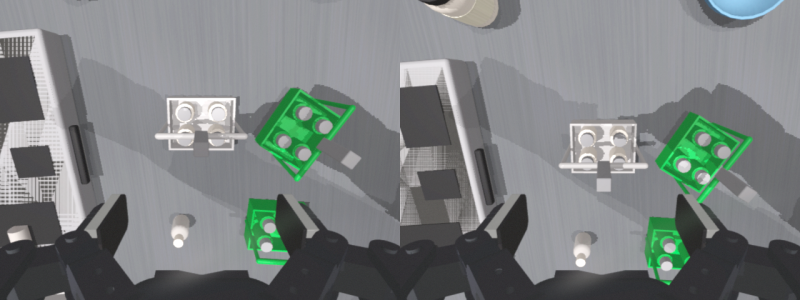

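Run:
```python
from h import *
import pickle
D=pickle.load(open("w.pkl","rb"))
y=np.radians(-4.3);d=np.array([np.cos(y),np.sin(y),0])
c=np.array([.511,-.1858,0]);pts=[c+[0,0,.183],c+.0545*d+[0,0,.12],c-.0545*d+[0,0,.12]]
out=[]
for p,im in D:
    im=im.copy();uv=[proj(p,x) for x in pts];print(np.round(uv,1))
    x0,y0=int(uv[0][0])-90,int(uv[0][1])-100
    x0=max(x0,0);y0=max(y0,0);print(x0,y0)
    q=cv2.resize(im[y0:y0+150,x0:x0+180],None,fx=2.2,fy=2.2,interpolation=cv2.INTER_CUBIC)
    for a in uv:cv2.drawMarker(q,tuple(int(v) for v in (a-[x0,y0])*2.2),(0,0,255),0,8)
    out.append(q)
cv2.imwrite("pics/w2.png",np.hstack(out))
```

```text
[[321.2 241.3]
 [252.2 218.9]
 [390.5 219. ]]
231 141
[[325.7 297.9]
 [258.3 265.8]
 [391.8 265.9]]
235 197
```

View pics/w2.png

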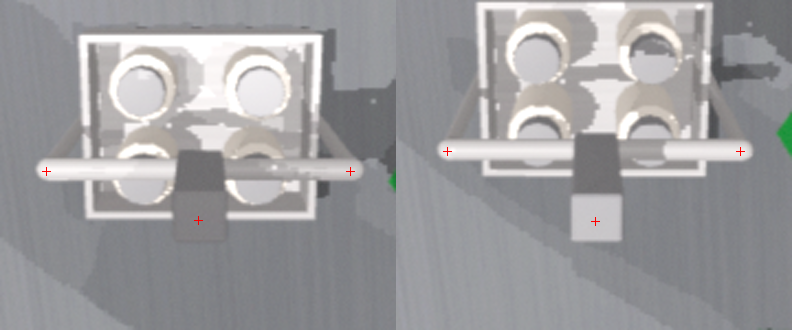

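Estimate matches the wrist view to ~1 mm (post top crop (200,216), bar ends (40,169),(362,169)). Grasp and lift.

```bash
cat >> h.py <<'E'
def ft(n=10,dt=.04):
    a=[]
    for _ in range(n): robot.pause(dt); a.append(robot.observe()["ft_force"])
    return np.mean(a,0),np.std(a,0)
E
python3 - <<'E'
from h import *
robot.line_to([.5103,-.187,.218],vel=.12)
robot.pause(.3);print("pre",ft())
robot.set_gripper(0.0);o=robot.observe();print("w",o["gripper_width"],ft(3))
robot.line_to([.5103,-.187,.24],vel=.03);robot.line_to([.5103,-.187,.391],vel=.12)
robot.pause(.3);print("air",ft())
robot.line_to([.561,.095,.391],vel=.15,rotation=[180,0,-92])
robot.pause(.3);print("air2",ft())
o=robot.observe();print(o["time"],o["tool_pos"],o["tcp_rot"],o["gripper_width"])
import pickle
D=[(P(robot.get_calibration(n)),robot.grab_frame(n)) for n in("wrist","scene","top")]
pickle.dump(D,open("w2.pkl","wb"))
w=D[0][1];s=D[1][1][220:320,290:410];t=D[2][1][180:260,170:290]
cv2.imwrite("pics/w3.png",np.hstack([cv2.resize(w,(480,360)),np.vstack([cv2.resize(s,(300,250)),cv2.resize(t,(300,200))])[:360]]) if 0 else np.vstack([np.hstack([cv2.resize(s,(400,300)),cv2.resize(t,(400,300))]),np.hstack([cv2.resize(w,(400,300)),cv2.resize(w[240:480,160:480],(400,300))])]))
E
```

```text
pre (array([ 0.34983632, -0.11459455,  0.3739948 ]), array([0.61629897, 0.58415869, 0.4830853 ]))
w 0.015367716533386706 (array([ 1.01676373, -0.19337641, -1.15234541]), array([0.49299449, 0.54068716, 0.27973914]))
air (array([-0.21989   ,  0.09796021, -3.7906718 ]), array([0.33929805, 0.52964846, 0.54007577]))
air2 (array([ 0.04227157, -0.22559165, -3.82026668]), array([0.5456443 , 0.60494329, 0.42924474]))
13.325 [0.56099433 0.0949959  0.39099769] [ 1.79998741e+02 -1.69022753e-03 -9.20004149e+01] 0.015187197234122193
```

View pics/w3.png

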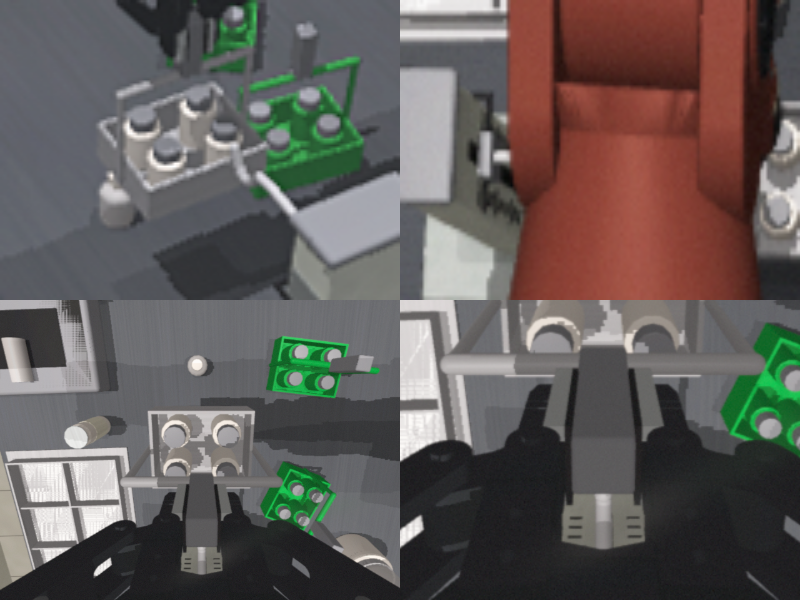

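Run:
```python
from h import *
print(robot.line_to([.5637,.1834,.391],vel=.06,guard=5))
robot.pause(.2)
o=robot.observe();print(o["time"],o["tool_pos"],ft(40,.01))
p=P(robot.get_calibration("scene"));im=robot.grab_frame("scene")
cv2.imwrite("pics/scene_b.png",im)
b=o["tool_pos"]-[0,0,.098];d=np.array([np.cos(np.radians(-2)),np.sin(np.radians(-2)),0])
x0,y0=315,215
q=cv2.resize(im[y0:y0+85,x0:x0+110],None,fx=7,fy=7,interpolation=cv2.INTER_CUBIC)
for i,x in enumerate([b+.0545*d,b-.0545*d,b,np.array([.5631,.1654,.276])]):
    a=proj(p,x);m=((a+.5-[x0,y0])*7);print(np.round(a,1),np.round(m))
    cv2.drawMarker(q,tuple(int(v) for v in m),[(0,0,255),(0,0,255),(255,0,0),(0,255,0)][i],0,10)
cv2.imwrite("pics/w4.png",q)
```

```text
False
15.3 [0.5637248  0.18319876 0.39105024] (array([-0.03836642, -0.07667513, -3.49895249]), array([0.49260404, 0.49993191, 0.52618994]))
[343.8 275.9] [205. 430.]
[383.7 259.2] [485. 313.]
[364.1 267.4] [347. 370.]
[359.7 267. ] [317. 367.]
```

View pics/w4.png

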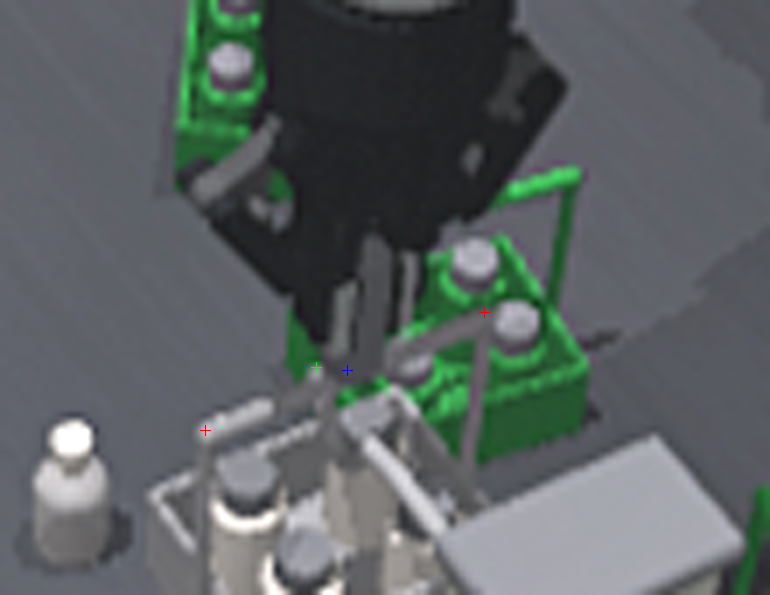

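Bar ends and hook tip agree with projections to ~5 zoomed px (≈1.5 mm), with the same offset for both, so relative alignment is good. Lower on to the hook.

Run:
```python
from h import *
x,y=.5637,.1834
print(robot.line_to([x,y,.366],vel=.03,guard=4))
for z in(.362,.358,.353,.348,.340):
    g=robot.line_to([x,y,z],vel=.012);f,s=ft(30,.01)
    o=robot.observe();print(o["time"],z,np.round(o["tool_pos"],4),np.round(f,2),np.round(o["torque"],2))
im=robot.grab_frame("scene");cv2.imwrite("pics/scene_c.png",im)
cv2.imwrite("pics/w5.png",cv2.resize(im[215:300,315:425],None,fx=7,fy=7,interpolation=cv2.INTER_CUBIC))
```

```text
False
17.4 0.362 [0.5637 0.1834 0.3621] [ 0.04  0.09 -3.46] [-0.03  0.01 -0.04]
18.1333 0.358 [0.5637 0.1834 0.3581] [ 0.07  0.2  -3.46] [-0.02 -0.   -0.01]
18.95 0.353 [0.5637 0.1834 0.3531] [ 0.04 -0.19 -2.78] [-0.04  0.04 -0.02]
19.7667 0.348 [0.5637 0.1834 0.3481] [-0.05 -0.16 -2.55] [-0.05 -0.01  0.01]
20.8333 0.34 [0.5637 0.1834 0.3401] [-0.24  0.02 -2.15] [ 0.04  0.02 -0.02]
```

View pics/w5.png

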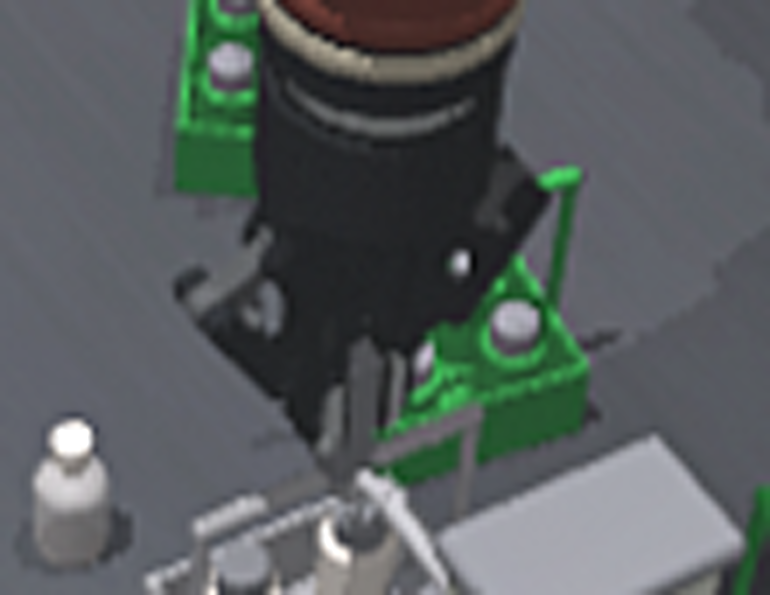

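Bar is seated in the hook (arm at (360,480) meets bar by the post), lateral forces near zero. Ease on.

Run:
```python
from h import *
x,y=.5637,.1834
Z=[];F=[]
for z in(.328,.320,.315):
    robot.line_to([x,y,z],vel=.012);f,s=ft(70,.01)
    o=robot.observe();print(round(o["time"],2),z,np.round(o["tool_pos"],4),np.round(f,2),np.round(s,2),o["gripper_width"]);Z.append(z);F.append(f[2])
print("zero-force z", [z+f/75 for z,f in zip(Z,F)])
im=robot.grab_frame("scene");cv2.imwrite("pics/scene_d.png",im)
```

```text
22.62 0.328 [0.5637 0.1834 0.328 ] [-0.02  0.07 -1.17] [0.51 0.48 0.42] 0.015160975574906727
24.02 0.32 [0.5637 0.1834 0.32  ] [-0.01 -0.03 -0.64] [0.54 0.46 0.53] 0.015078911191196727
25.17 0.315 [0.5637 0.1834 0.315 ] [ 0.04 -0.04 -0.09] [0.5  0.48 0.47] 0.015268131082172573
zero-force z [np.float64(0.31245642457157524), np.float64(0.3114153616383434), np.float64(0.31378046127027787)]
```

Run:
```python
from h import *
x,y=.5637,.1834
robot.line_to([x,y,.3124],vel=.012);robot.pause(.3);print(np.round(ft(150,.01),2))
im=robot.grab_frame("scene");cv2.imwrite("pics/scene_e.png",im)
robot.set_gripper(.035);print(robot.observe()["gripper_width"],np.round(ft(40,.01),2))
robot.pause(1)
im2=robot.grab_frame("scene");cv2.imwrite("pics/scene_f.png",im2)
print(robot.observe()["time"])
c=lambda i:cv2.resize(i[225:310,325:425],None,fx=4,fy=6,interpolation=cv2.INTER_CUBIC)
cv2.imwrite("pics/w6.png",np.hstack([c(im),c(im2)]))
```

```text
[[ 0.14  0.04 -0.01]
 [ 0.55  0.56  0.52]]
0.035061683788276926 [[-0.07 -0.05  0.13]
 [ 0.51  0.52  0.38]]
28.8917
```

View pics/w6.png

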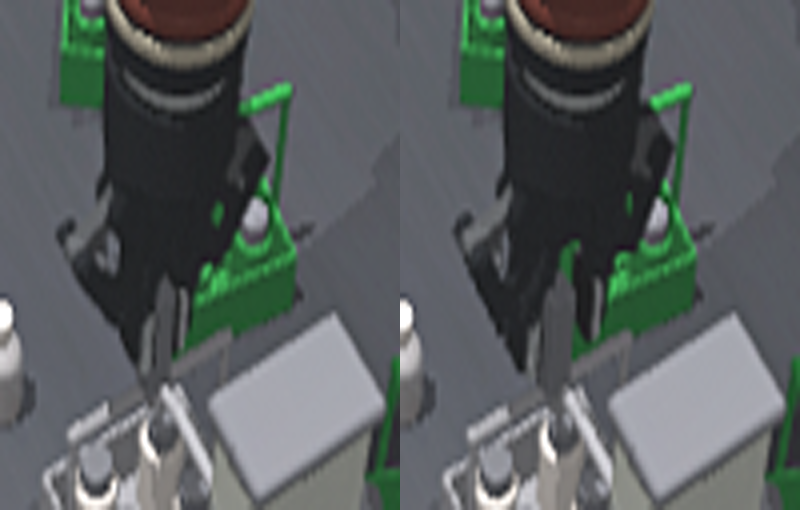

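The carrier did not visibly shift on release. Retreat straight up, check, and hand in.

Run:
```python
from h import *
robot.line_to([.5637,.1834,.33],vel=.03);robot.line_to([.5637,.1834,.43],vel=.08)
robot.line_to([.53,.02,.46],vel=.12);robot.pause(2)
im=robot.grab_frame("scene");robot.pause(.6);im2=robot.grab_frame("scene")
im0=cv2.imread("pics/scene_f.png")
print(robot.observe()["time"],"motion diff",np.abs(im[240:330,320:420].astype(int)-im2[240:330,320:420]).max())
c=lambda i:cv2.resize(i[225:325,320:420],None,fx=4,fy=6,interpolation=cv2.INTER_CUBIC)
cv2.imwrite("pics/w7.png",np.hstack([c(im0),c(im2)]))
```

```text
35.2917 motion diff 3
```

View pics/w7.png

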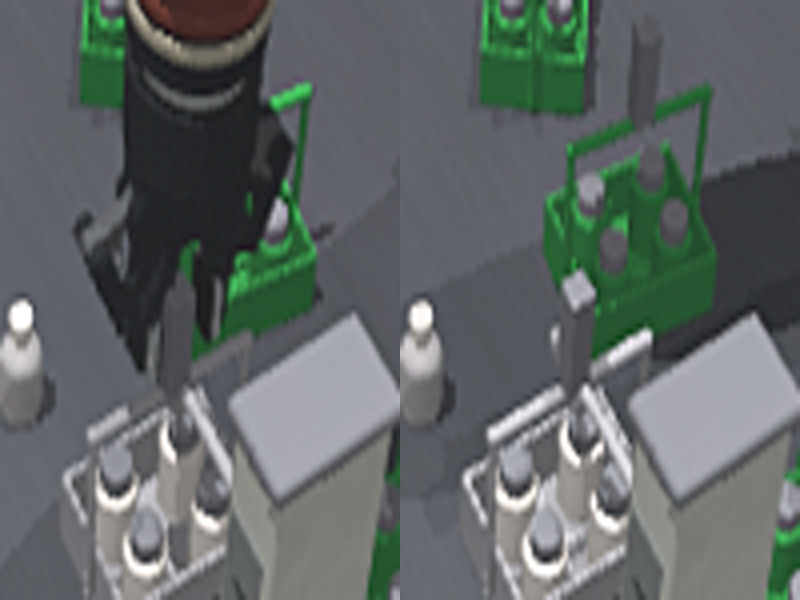

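The carrier hangs upright and still, in the same place as before the retreat (post at crop (577,290), vial undisturbed). Handing in.

```bash
python3 -c "
from plant import robot
print(robot.job_done(),robot.observe()['time'])"
```

```text
the job is handed in; nothing more can be done
the job is handed in; nothing more can be done
```

The grey carrier now hangs by the middle of its bail bar in the scale's hook, upright and still, with the gripper clear. I handed the job in at about 35 s on the robot's clock, inside the 61 s limit.

- **Weighing:** in the air the force sensor read about 3.5 N in the longer averages (3.8 N in the first short ones). The hook had sunk roughly 46 mm when the load balanced, well short of the end of the scale.
- **Easing on and letting go:** I lowered it at about 12 mm/s on average. Just before opening, the vertical force left on the gripper was -0.01 N (single readings scatter by about 0.5 N). I saw no shift in the pictures.
- **Last checks:** two scene pictures 0.6 s apart showed no motion around the hanging carrier. The vial and the green look-alikes in view had not moved.
- **Not measured:** I did not measure the pointer's speed directly. I also did not look again at the bystanders outside the last crop, and the arm's path did not go near them.
- **Disagreement:** the short force averages differed by about 0.3 N, including one of +0.37 N with the gripper empty. I relied on the longer averages.

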